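# Hold a hot bun over the plate with tongs

## Robot

A 6-joint arm with a two-finger parallel gripper is mounted at the origin on the work surface. World frame = base frame: x ahead of the robot, y to its left, z up, the work surface at z = 0. Lengths are in m, angles in rad, forces in N, time in s.
With the tool pointing down it reaches from about 0.35 to 0.975 m from the base axis. Payload 7.1 kg.
Tool frame: the origin (TCP) lies between the finger pads; the fingertips stand 22 mm ahead of it and the grasp point (between the pads) lies 3 mm ahead of it; z points along the fingers, y is the line along which they close (so a half turn about z gives the same grasp; the last joint's range is limited). The gripper opens to 88 mm and grips with 3 to 60 N. Pads are 20 mm wide; open, the fingers measure 115 mm over their backs; the gripper's body (75 mm by 178 mm) begins 61 mm behind the grasp point.
Start: joints at [-1.311, 0.423, 1.63, -0, 1.089, -0.019], TCP at [0.172, -0.601, 0.22] pointing down, gripper open.
Joint ranges: [-3, 3], [-0.9, 2.11], [0.09, 2.58], [-1.31, 4.45], [0.11, 2.69], [-2.54, 2.54]. Speed limits (rad/s): [2.39, 2.39, 3.01, 3.14, 3.14, 3.14].

## Interface

Orientations are given as a rotation vector (axis times angle).
In Python, from rig import manip, snapshot, ticket gives the robot as it stands.
- The arm moves only by the shell command python3 -m crank 'ROWS' [FORCE]. ROWS is JSON, a list of rows, each an object of numbers: "gripper": the opening, from 0 (shut) to 1 (fully open); "dx", "dy", "dz": the shift along the tool's x, y, z in m; "ax", "ay", "az": the turn, a rotation vector about the tool's x, y, z in degrees. A call has 1 to 10 rows; each row is the pose to reach, as a shift and turn from the pose commanded when the call began, along the tool's axes at that moment; what a row does not reach only later rows make up. A row lasts 1/8 s, in which the tool goes at most 62.5 mm and 10.7 degrees, less where a joint would pass 70% of its speed; a pose out of reach is approached as far as the arm can. A call with a gripper value outside its range is refused whole. The fingers move at their own pace and stop on an object; FORCE is the grip in N (left out, the last holds). Time passes only in rows, so rows that repeat a pose let the fingers close. It gives the time, the measured TCP pose, the force, the opening and the grip force at its end, in the units of the state.
- manip.sense(): the state, without advancing time (a new reading comes with each control period).
- snapshot(name): name is "side" or "top" or "wrist"; returns a dict with "frame" (384x512x3 uint8, blue, green, red), "fovy" (degrees; the focal length in pixels is half the picture's height over the tangent of half this angle, whatever the lens; pixels are square), "cx", "cy" (the principal point, pixels), "eye" and "orientation" of the camera in the world. Camera axes: x right, y up, looking along -z (the intrinsics and any distortion apply to the point x, -y, -z); pixel columns grow to the right and rows downward; lengths in m; the calibration is good to about 2 mm. A picture is of the moment at which its call begins. There is no depth.
- ticket.finish_job(): hands the job in; it is judged then, once.
The state is a dict: "time": time; "joints": joint angles; "dq": joint speeds; "tau": joint torques, N m; "tcp_pos": TCP position; "orientation": TCP orientation; "force": force on the tool from outside, world axes, zero at the start; "ft_torque": the same for the moment, N m; "gripper_width": finger opening in m; "grip_force": force on a finger pad.
Only numpy, scipy, OpenCV 4.12 (cv2) and the standard library are available. Lean on these libraries where they do the work, as an engineer would, in place of code of your own. Each camera call takes 0.05 s, during which the arm holds its last target. There are 200 camera calls.

## Task

Pick up the kitchen tongs, close them on the small domed round bun on the cooling rack and lift it off, leaving the flat muffin, the finger roll and everything else on the worktop where they are; the bun is hot, so only the tongs may touch it, not the gripper or arm. Carry it over the side plate and finish there still gripping the tongs with the bun pinched between their tips, held still above the middle of the plate about 15 cm up from the worktop - do not put it down or let go.

Things in the scene. Friction and masses are not known exactly. Their poses are not given: they have to be found in the camera images.
- tongs: Steel kitchen tongs lying flat on the worktop (arms open and close horizontally), 250 mm long, 28 mm tall, 120 g, balanced near the origin. Origin: on the centre line at the underside; x from pivot (block at x = -110 mm) to tips (x = +100 mm), y to the left arm. Sprung open: 6 N at the grip plates starts closing, 9 N reaches the bun. Close the gripper only partly to carry them open.
- tongs_grip (a point): Grip point from above, midway between the upright grip plates, 14 mm above the tongs' underside. Plates 60 mm long (x -30 to 30), 28 tall, 4 thick; over their outer faces at x = 0: 55 mm open, 39 mm with the tips on the 52 mm bun, 24 mm shut. Parallel when squeezed to about 51 mm. Each 1 mm less here closes the tips 1.9 mm.
- tongs_tips (a point): Midway between the tip plates, 100 mm ahead of tongs_grip, 14 mm above the tongs' underside. Each tip plate is upright, 32 mm long, 28 mm tall, 4 mm thick. Gap between them 80 mm open (90 mm over the outer faces), about 20 mm fully shut.
- tongs_left: Left arm of the tongs; origin on the pivot line at the underside, z up. It turns inward by up to 0.14 rad about the pivot (about 0.07 rad when closed on the bun).
- tongs_right: Right arm of the tongs, the mirror image, always moving by the same angle inward.
- rack: Fixed wire cooling rack, 290 mm along its y, 170 along its x, top 45 mm above the worktop. Origin at worktop level under its centre; x points away from the robot. Three bakes stand in a row along its y, 92 mm apart, in any order. It is left or right of the plate, the tongs at the other side. The tongs fit down over the bun, along the rack's x, from the robot's side.
- bun: The bun to be held: the small round domed one, 52 mm across (upright sides from 11 to 24 mm up), 42 mm tall, about 50 g, loose on the rack. Origin at the centre of its underside, z up.
- bun_center (a point): Centre of the bun, 18 mm above its underside, at its widest.
- muffin: Flat round muffin, 64 mm across, 22 mm tall, loose on the rack; leave it. Origin at the centre of its underside.
- finger_roll: Long finger roll, 105 mm along the rack's x, 42 mm wide, 34 mm tall, loose on the rack; leave it. Origin at the centre of its underside.
- plate: White side plate, fixed, 150 mm across, 14 mm tall, on the worktop in the middle. Origin at the centre of its underside.
- spoon: Steel spoon, 160 mm long, lying crosswise on the worktop between robot and plate; leave it. Origin at the middle of its underside.
- salt: Steel salt shaker, 38 mm across, 64 mm tall, beyond the plate; leave it. Origin under its centre.
- jam: Amber glass jam jar with a steel lid, 60 mm across, 75 mm tall, beyond the plate; leave it. Origin under its centre.
Not all that is in view belongs to the job. Of the things that look like the plate, take the one that is farthest to the robot's right at the start. What is shaped like the bun but black or green is not meant.

How it is judged:
By the outcome, as a careful person would: the job done as asked, in the order asked, and still so for the second after the job is handed in, while the arm keeps its last pose, push and grip.
It also fails if it takes over 48 s, if anything falls off the work surface, if the arm or the gripper's body presses on something with over 40 N, if the wrist force passes 120 N, or if a joint passes its speed limit or range.

## Working session

There is one attempt and no reset: what is moved stays moved. The work goes in short steps, Python scripts to look and compute and a shell command to move; the robot and the scene stay as the last step left them, time stands still between calls to the robot, and variables do not carry over. Pictures are saved under pics/ and viewed, at most 10 in all, crops included, and the job is handed in when it is done.

```bash
ls; mkdir -p pics; python3 - <<'E'
from rig import manip, snapshot
import cv2
s=manip.sense();print({k:s[k] for k in('time','tcp_pos','orientation','gripper_width','force')})
for n in('top','side'):
    r=snapshot(n);cv2.imwrite(f'pics/{n}0.png',r['frame']);print(n,{k:v for k,v in r.items() if k!='frame'})
E
```

```text
pics
{'time': 0.0, 'tcp_pos': array([ 0.17187842, -0.60032858,  0.2195374 ]), 'orientation': array([-3.10966743e+00, -4.36302023e-01,  3.16211679e-04]), 'gripper_width': 0.08751610081777716, 'force': array([0.43331182, 0.58284029, 1.02722804])}
top {'fovy': 45.831544119665715, 'cx': 251.70912084894786, 'cy': 191.66147737317291, 'eye': array([ 0.3449789 , -0.0092333 ,  1.33457673]), 'orientation': array([ 0.1101329 , -0.09853437, -1.59735358])}
side {'fovy': 53.78103770819734, 'cx': 262.84377668242894, 'cy': 198.87133919669773, 'eye': array([ 0.44996974, -0.73436314,  0.68204245]), 'orientation': array([ 0.89265298, -0.02275508, -0.07497847])}
```

View pics/top0.png

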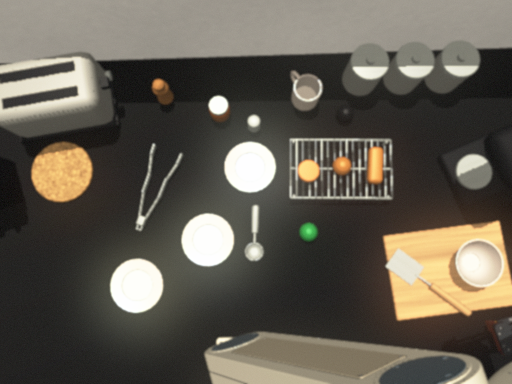

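View pics/side0.png

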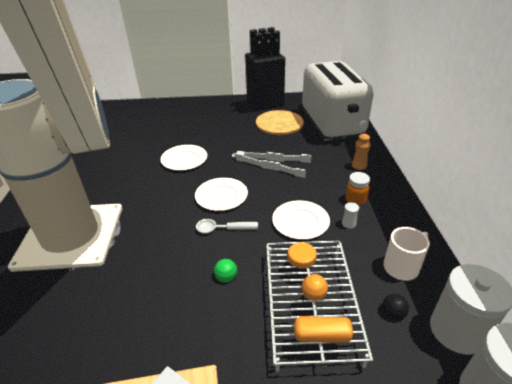

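```bash
cat > h.py <<'E'
import numpy as np, cv2
from scipy.spatial.transform import Rotation as R
from rig import manip, snapshot
def ray(r,u,v):
    f=r['frame'].shape[0]/2/np.tan(np.radians(r['fovy'])/2)
    d=R.from_rotvec(r['orientation']).apply([(u-r['cx'])/f,-(v-r['cy'])/f,-1]);return r['eye'],d/np.linalg.norm(d)
def plane(r,u,v,z):
    e,d=ray(r,u,v);return e+d*(z-e[2])/d[2]
def tri(*obs):
    A=0;b=0
    for r,u,v in obs:
        e,d=ray(r,u,v);P=np.eye(3)-np.outer(d,d);A=A+P;b=b+P@e
    p=np.linalg.solve(A,b);return p,max(np.linalg.norm((np.eye(3)-np.outer(d,d))@(p-e)) for e,d in[ray(*o) for o in obs])
def proj(r,p):
    f=r['frame'].shape[0]/2/np.tan(np.radians(r['fovy'])/2)
    c=R.from_rotvec(r['orientation']).inv().apply(np.array(p)-r['eye']);return r['cx']-f*c[0]/c[2],r['cy']+f*c[1]/c[2]
def blobs(m,amin=60):
    n,l,s,c=cv2.connectedComponentsWithStats(m.astype(np.uint8));return [(c[i].round(1),s[i]) for i in range(1,n) if s[i][4]>amin]
E
python3 - <<'E'
from h import *
np.set_printoptions(precision=4,suppress=True)
t=snapshot('top');s=snapshot('side')
for r in(t,s):
    h=cv2.cvtColor(r['frame'],cv2.COLOR_BGR2HSV)
    print('orange');[print(b) for b in blobs((h[...,0]<22)&(h[...,1]>150)&(h[...,2]>100))]
    print('white');[print(b) for b in blobs((h[...,1]<50)&(h[...,2]>170))]
for n,a,b in[('pivot',(141,222),(235,155)),('tipL',(153,147),(311,158)),('tipR',(180,156),(304,173)),('bun',(342.5,165.5),(315,287)),('muf',(309,170),(302,254)),('roll',(375,165),(323,329)),('plate',(250,167),(301,219)),('rackFL',(290,198),(271,361)),('salt',(254,122),(351,212))]:
    print(n,*tri((t,*a),(s,*b)),plane(t,*a,0.02))
for u,v in[(290,139),(392,139),(392,199),(290,199)]:print('rack',plane(t,u,v,.045))
E
```

```text
orange
(array([158.7,  85.3]), array([152,  79,  16,  15, 159], dtype=int32))
(array([375.4, 165.4]), array([367, 146,  16,  38, 338], dtype=int32))
(array([341.7, 165.4]), array([333, 157,  18,  18, 224], dtype=int32))
white
(array([47. , 86.5]), array([   0,   57,   94,   63, 3171], dtype=int32))
(array([369.4,  71.4]), array([353,  66,  35,  13, 339], dtype=int32))
(array([415.5,  70.4]), array([399,  66,  34,  12, 305], dtype=int32))
(array([460.9,  69.8]), array([445,  66,  33,  10, 255], dtype=int32))
(array([306.3,  92.4]), array([293,  80,  29,  22, 254], dtype=int32))
(array([217.9, 104.7]), array([209,  96,  19,  19, 281], dtype=int32))
(array([253.4, 120.5]), array([248, 115,  12,  12, 109], dtype=int32))
(array([316.1, 147. ]), array([290, 139,  69,  41, 224], dtype=int32))
(array([249.6, 166.7]), array([ 224,  142,   52,   51, 2059], dtype=int32))
(array([469.6, 163.3]), array([457, 155,  30,  21, 368], dtype=int32))
(array([298.5, 194.5]), array([290, 186,  26,  12,  63], dtype=int32))
(array([358.1, 195.1]), array([341, 187,  34,  12,  71], dtype=int32))
(array([254.1,
[... 2362 characters left out ...]
088934642637 [0.6623 0.2867 0.02  ]
tipR [0.6368 0.2077 0.0138] 0.0027475889249810297 [0.6327 0.2067 0.02  ]
bun [ 0.5823 -0.2618  0.0657] 0.0011484408362581818 [ 0.5896 -0.2708  0.02  ]
muf [ 0.572  -0.1669  0.0614] 0.0001884311115831505 [ 0.5792 -0.172   0.02  ]
roll [ 0.5808 -0.3544  0.063 ] 0.0005334229414961804 [ 0.5882 -0.3661  0.02  ]
plate [0.5966 0.0009 0.0129] 0.0018274924161325455 [0.5934 0.0009 0.02  ]
rackFL [ 0.5273 -0.1497 -0.4175] 0.021786734662256987 [ 0.4982 -0.113   0.02  ]
salt [ 0.7237 -0.0148  0.0414] 0.0006289889076882109 [ 0.7293 -0.0149  0.02  ]
rack [ 0.6678 -0.1179  0.045 ]
rack [ 0.6587 -0.4134  0.045 ]
rack [ 0.4838 -0.4013  0.045 ]
rack [ 0.4924 -0.1109  0.045 ]
```

```bash
python3 -m crank '[{"dx":0.35,"dy":-0.22,"dz":-0.1,"az":-60},{"dx":0.35,"dy":-0.22,"dz":-0.1,"az":-60},{"dx":0.35,"dy":-0.22,"dz":-0.1,"az":-60},{"dx":0.35,"dy":-0.22,"dz":-0.1,"az":-60},{"dx":0.35,"dy":-0.22,"dz":-0.1,"az":-60},{"dx":0.35,"dy":-0.22,"dz":-0.1,"az":-60},{"dx":0.35,"dy":-0.22,"dz":-0.1,"az":-60},{"dx":0.35,"dy":-0.22,"dz":-0.1,"az":-60}]'
cat >> h.py <<'E'
def goal(p,yaw):
    "shift in tool axes (m) and turn (deg) to TCP p, tool down with tool x at world yaw (deg)"
    s=manip.sense();T=R.from_rotvec(s['orientation']);y=np.radians(yaw)
    G=R.from_matrix(np.array([[np.cos(y),np.sin(y),0],[np.sin(y),-np.cos(y),0],[0,0,-1]]))
    print('now',s['tcp_pos'].round(4),'x yaw',np.degrees(np.arctan2(*T.as_matrix()[1::-1,0])).round(2),'joints',np.round(s['joints'],2),'t',s['time'])
    print('shift',T.inv().apply(np.array(p)-s['tcp_pos']).round(4),'turn',np.degrees((T.inv()*G).as_rotvec()).round(2))
E
python3 - <<'E'
from h import *
goal([.543,.285,.30],161.4)
r=snapshot('wrist');print(r['eye'],r['orientation'],r['fovy'],r['cx'],r['cy'])
s=manip.sense();T=R.from_rotvec(s['orientation']);print(T.inv().apply(r['eye']-s['tcp_pos']),(T.inv()*R.from_rotvec(r['orientation'])).as_matrix().round(2))
cv2.imwrite('pics/w1.png',r['frame']);print(proj(r,[.5823,-.2618,.0657]))
np.save('w1.npy',r,allow_pickle=True)
E
```

```text
now [ 0.1719 -0.6005  0.2198] x yaw 15.97 joints [-1.31  0.42  1.63 -0.    1.09 -0.02] t 0.2
shift [ 0.6004 -0.7493 -0.0795] turn [-2.0000e-02 -7.0000e-02 -1.4543e+02]
[ 0.23615965 -0.58174335  0.38269961] [-0.2131211   0.16270799 -1.28469997] 63.7235171991092 255.4889107194707 195.30779175971276
[ 0.0669229  -0.00059216 -0.16278064] [[-0.    0.97  0.25]
 [ 1.   -0.    0.  ]
 [ 0.    0.25 -0.97]]
(np.float64(-66.32315281796446), np.float64(-543.275658373663))$[0]: bad value
```

View pics/w1.png

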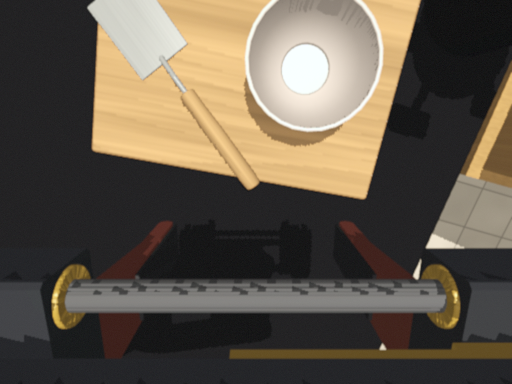

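```bash
python3 -m crank '[{"gripper":1,"dx":0.36,"dy":-0.24,"dz":-0.1,"az":16},{"gripper":1,"dx":0.36,"dy":-0.24,"dz":-0.1,"az":16},{"gripper":1,"dx":0.36,"dy":-0.24,"dz":-0.1,"az":16},{"gripper":1,"dx":0.36,"dy":-0.24,"dz":-0.1,"az":16},{"gripper":1,"dx":0.36,"dy":-0.24,"dz":-0.1,"az":16},{"gripper":1,"dx":0.36,"dy":-0.24,"dz":-0.1,"az":16},{"gripper":1,"dx":0.36,"dy":-0.24,"dz":-0.1,"az":16},{"gripper":1,"dx":0.36,"dy":-0.24,"dz":-0.1,"az":16}]'
python3 - <<'E'
from h import *
goal([.49,.295,.30],-18.6)
r=snapshot('wrist')
cv2.imwrite('pics/w2.png',r['frame']);print(proj(r,[.5823,-.2618,.0657]))
np.save('w2.npy',r,allow_pickle=True)
E
```

```text
now [ 0.172  -0.6006  0.2199] x yaw 15.98 joints [-1.31  0.42  1.63 -0.    1.09 -0.02] t 0.25
shift [ 0.5523 -0.7736 -0.0796] turn [-4.000e-02  1.000e-02  3.458e+01]
(np.float64(-66.4030968523561), np.float64(-543.0867207452129))$[0]: bad value
```

View pics/w2.png

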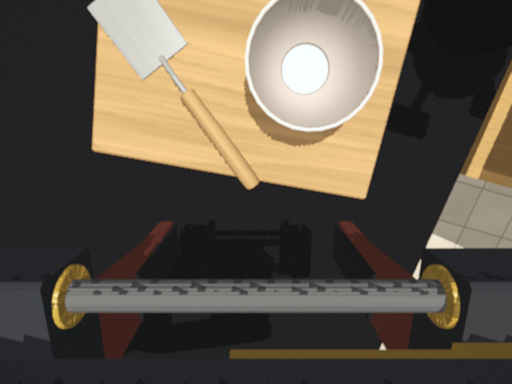

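```bash
python3 -m crank '[{"gripper":1,"dx":0.06,"dy":-0.01,"dz":-0.01,"ax":0,"ay":0,"az":0}]'; python3 -m crank --help | head -30
```

```text
time: 0.42
tcp_pos: [0.2249, -0.5755, 0.2296]
orientation: [-3.111, -0.429, 0.001]
force: [1.3, 0.1, -0.2]
gripper_width: 0.0881
grip_force: 0.0invalid input: not JSON, or not a number
```

```bash
python3 -m crank '[{"gripper":1,"dx":0.28,"dy":-0.23,"dz":-0.09,"ax":0,"ay":0,"az":16},{"gripper":1,"dx":0.28,"dy":-0.23,"dz":-0.09,"ax":0,"ay":0,"az":16},{"gripper":1,"dx":0.28,"dy":-0.23,"dz":-0.09,"ax":0,"ay":0,"az":16},{"gripper":1,"dx":0.28,"dy":-0.23,"dz":-0.09,"ax":0,"ay":0,"az":16},{"gripper":1,"dx":0.28,"dy":-0.23,"dz":-0.09,"ax":0,"ay":0,"az":16},{"gripper":1,"dx":0.28,"dy":-0.23,"dz":-0.09,"ax":0,"ay":0,"az":16},{"gripper":1,"dx":0.28,"dy":-0.23,"dz":-0.09,"ax":0,"ay":0,"az":16},{"gripper":1,"dx":0.28,"dy":-0.23,"dz":-0.09,"ax":0,"ay":0,"az":16}]'
python3 - <<'E'
from h import *
goal([.49,.295,.30],-18.6)
r=snapshot('wrist')
cv2.imwrite('pics/w3.png',r['frame']);print(proj(r,[.5823,-.2618,.0657]))
np.save('w3.npy',r,allow_pickle=True)
E
```

```text
time: 1.42
tcp_pos: [0.4326, -0.2765, 0.3201]
orientation: [3.141, 0.001, -0.001]
force: [0.9, -0.2, -0.4]
gripper_width: 0.0879
grip_force: 0.0
now [ 0.4326 -0.2765  0.3201] x yaw 0.03 joints [-0.59  0.15  1.77 -0.    1.23  0.98] t 1.425
shift [ 0.0577 -0.5715  0.0199] turn [ 0.02  0.02 18.63]
(np.float64(244.18517117852002), np.float64(47.38942949011164))
```

View pics/w3.png

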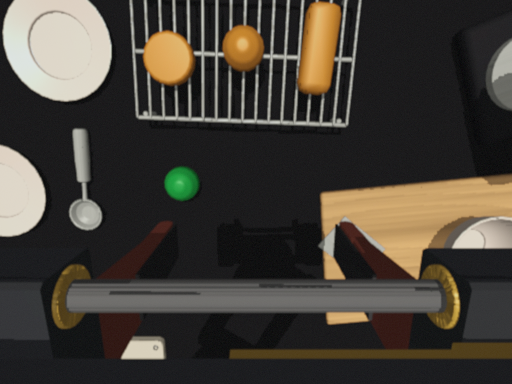

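```bash
python3 -m crank '[{"gripper":1,"dx":0.06,"dy":-0.57,"dz":0.02,"ax":0,"ay":0,"az":18.6},{"gripper":1,"dx":0.06,"dy":-0.57,"dz":0.02,"ax":0,"ay":0,"az":18.6},{"gripper":1,"dx":0.06,"dy":-0.57,"dz":0.02,"ax":0,"ay":0,"az":18.6},{"gripper":1,"dx":0.06,"dy":-0.57,"dz":0.02,"ax":0,"ay":0,"az":18.6},{"gripper":1,"dx":0.06,"dy":-0.57,"dz":0.02,"ax":0,"ay":0,"az":18.6},{"gripper":1,"dx":0.06,"dy":-0.57,"dz":0.02,"ax":0,"ay":0,"az":18.6},{"gripper":1,"dx":0.06,"dy":-0.57,"dz":0.02,"ax":0,"ay":0,"az":18.6},{"gripper":1,"dx":0.06,"dy":-0.57,"dz":0.02,"ax":0,"ay":0,"az":18.6},{"gripper":1,"dx":0.06,"dy":-0.57,"dz":0.02,"ax":0,"ay":0,"az":18.6},{"gripper":1,"dx":0.06,"dy":-0.57,"dz":0.02,"ax":0,"ay":0,"az":18.6}]'
python3 - <<'E'
from h import *
goal([.543,.285,.30],-18.6)
r=snapshot('wrist')
cv2.imwrite('pics/w4.png',r['frame'])
np.save('w4.npy',r,allow_pickle=True)
w=np.load('w3.npy',allow_pickle=True).item();print('rack near edge',plane(w,137,118,.045),plane(w,348,125,.045),'bun',plane(w,243,47,.0657))
E
```

```text
time: 2.72
tcp_pos: [0.4937, 0.2947, 0.2992]
orientation: [3.1, -0.507, -0.002]
force: [0.2, -0.4, 0.0]
gripper_width: 0.0879
grip_force: 0.0
now [0.4937 0.2947 0.2992] x yaw -18.58 joints [0.52 0.27 1.66 0.   1.21 2.41] t 2.725
shift [ 0.0499 -0.0065 -0.0009] turn [0.05 0.05 0.02]
rack near edge [ 0.49703517 -0.11287932  0.045     ] [ 0.48778913 -0.40378905  0.045     ] bun [ 0.58274407 -0.26033216  0.0657    ]
```

View pics/w4.png

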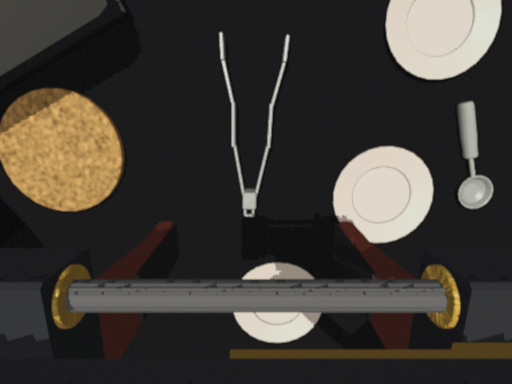

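```bash
python3 - <<'E'
from h import *
np.set_printoptions(precision=4,suppress=True)
w=np.load('w4.npy',allow_pickle=True).item();g=w['frame'].max(2)
for v in(36,46,56,110,115,120,125,130,135,140,143,170,195,200,205,210,213,215):
    c=np.where(g[v,200:310]>95)[0]+200;print(v,c.tolist(),end=' | ')
print()
P=lambda u,v:plane(w,u,v,.028)
s=snapshot('side');t=snapshot('top')
for n,a,b,c in[('tL',(222,33),(153,146),(311,157)),('tR',(288,36),(180,155),(304,172)),('piv',(249,195),(142,217),(237,154))]:
    print(n,P(*a),tri((w,*a),(t,*b)),tri((w,*a),(s,*c)))
for n,a in[('gLf',(235,106)),('gLb',(235,147)),('gRf',(271,106)),('gRb',(269,147)),('blk',(249,215))]:print(n,P(*a))
cv2.imwrite('pics/w4c.png',cv2.resize(w['frame'][20:230,170:330],None,fx=2.8,fy=2.8,interpolation=cv2.INTER_CUBIC))
E
```

```text
36 [219, 220, 221, 222, 286, 287, 288, 289] | 46 [219, 220, 221, 222, 223, 284, 285, 286, 287, 288] | 56 [220, 221, 222, 223, 283, 284, 285, 286, 287] | 110 [231, 232, 233, 234, 269, 270, 271, 272] | 115 [231, 232, 233, 234, 269, 270, 271, 272] | 120 [231, 232, 233, 234, 268, 269, 270, 271, 272] | 125 [231, 232, 233, 234, 268, 269, 270, 271] | 130 [231, 232, 233, 234, 268, 269, 270, 271] | 135 [231, 232, 233, 234, 267, 268, 269, 270, 271] | 140 [231, 232, 233, 234, 267, 268, 269, 270] | 143 [231, 232, 233, 234, 267, 268, 269, 270] | 170 [237, 238, 239, 240, 260, 261, 262, 263] | 195 [242, 243, 244, 245, 246, 247, 248, 249, 250, 251, 252, 253, 254, 255, 256] | 200 [242, 243, 244, 245, 246, 247, 248, 249, 250, 251, 252, 253, 254, 255] | 205 [242, 243, 244, 245, 246, 247, 248, 249, 250, 251, 252, 253, 254, 255] | 210 [243, 244, 245, 246, 251, 252, 253, 254] | 213 [243, 244, 245, 246, 251, 252, 253, 254] | 215 [244, 245, 246, 247, 248, 249, 250, 251, 252, 253] | 
tL [0.6682 0.2815 0.028 ] (array([0.6613, 0.2811, 0.046 ]), np.float64(0.002216481062874798)) (array([0.6716, 0.2815, 0.0228]), np.float64(0.0019948114428772964))
tR [0.6379 0.2026 0.028 ] (array([0.6345, 0.2041, 0.0352]), np.float64(0.002114867402705438)) (array([0.6386, 0.2017, 0.0223]), np.float64(0.00044292488501252396))
piv [0.455 0.318 0.028] (array([0.4546, 0.3177, 0.0256]), np.float64(0.00053904113938927)) (array([0.4451, 0.32  , 0.0216]), np.float64(0.008194052312158254))
gLf [0.5784 0.2958 0.028 ]
gLb [0.5266 0.3141 0.028 ]
gRf [0.5629 0.2497 0.028 ]
gRb [0.5114 0.2692 0.028 ]
blk [0.4262 0.3278 0.028 ]
```

View pics/w4c.png

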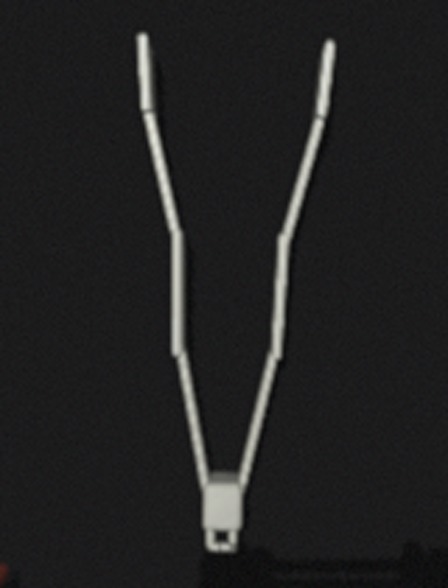

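```bash
python3 - <<'E'
from h import *
np.set_printoptions(precision=4,suppress=True)
w=np.load('w4.npy',allow_pickle=True).item()
P=lambda u,v:plane(w,u,v,.028)[:2]
g=(P(232.7,103.6)+P(232.7,146)+P(270.8,104.3)+P(268.6,147))/4
t=(P(221,32.5)+P(287.9,35))/2; tn=(P(222,59)+P(285,61.8))/2; b=P(249,215); bf=P(249,195)
print('grip',g,'tipfar',t,'tipnear',tn,'blk',b)
for a,c in((t,b),(t,g),(g,b),(t,tn),((t+tn)/2,g)):d=a-c;print(np.linalg.norm(d),np.degrees(np.arctan2(d[1],d[0])))
print('tip span',np.linalg.norm(P(221,32.5)-P(287.9,35)),'plate span',np.linalg.norm(P(231,125)-P(272,125)))
goal([*g,.025],-19.5)
E
```

```text
grip [0.547  0.2833] tipfar [0.6541 0.2425] tipnear [0.6245 0.2537] blk [0.4262 0.3278]
0.24342170096407698 -20.53623085171146
0.11469278974304042 -20.8832228626016
0.12873288839848346 -20.22708349961865
0.03166424979238672 -20.870746303080516
0.09886066528232507 -20.885220931768213
tip span 0.0856000736830897 plate span 0.0561878126500476
now [0.4933 0.292  0.2995] x yaw -18.66 joints [ 0.51  0.27  1.67 -0.    1.21  2.41] t 2.875
shift [ 0.0538 -0.0094  0.2745] turn [0.1  0.04 0.84]
```

```bash
python3 -m crank '[{"gripper":1,"dx":0.054,"dy":-0.008,"dz":0.05,"ax":0,"ay":0,"az":2},{"gripper":1,"dx":0.054,"dy":-0.008,"dz":0.10,"ax":0,"ay":0,"az":2},{"gripper":1,"dx":0.054,"dy":-0.008,"dz":0.15,"ax":0,"ay":0,"az":2},{"gripper":1,"dx":0.054,"dy":-0.008,"dz":0.20,"ax":0,"ay":0,"az":2},{"gripper":1,"dx":0.054,"dy":-0.008,"dz":0.22,"ax":0,"ay":0,"az":2},{"gripper":1,"dx":0.054,"dy":-0.008,"dz":0.22,"ax":0,"ay":0,"az":2}]'
cat >> h.py <<'E'
def cur():
    q=[]
    for i in range(4):
        r=snapshot('wrist');s=manip.sense();q.append([*s['tcp_pos'],np.degrees(np.arctan2(*R.from_rotvec(s['orientation']).as_matrix()[1::-1,0]))])
    print(np.std(q,0).round(4));return np.mean(q,0),r
E
python3 - <<'E'
from h import *
c,r=cur();print(c)
goal([.547,.2835,.0255],-20.6)
cv2.imwrite('pics/w5.png',r['frame']);np.save('w5.npy',r,allow_pickle=True)
E
```

```text
time: 3.62
tcp_pos: [0.5467, 0.2821, 0.0798]
orientation: [3.089, -0.565, -0.002]
force: [0.1, -1.2, 0.5]
gripper_width: 0.0877
grip_force: 0.0
[0.0003 0.0004 0.0005 0.0215]
[  0.54811027   0.28370986   0.08209565 -20.66495271]
now [0.5483 0.2842 0.0825] x yaw -20.64 joints [ 0.46  0.59  1.73 -0.    0.82  2.39] t 3.825
shift [-0.0011  0.0012  0.057 ] turn [-0.15 -0.14 -0.04]
```

View pics/w5.png

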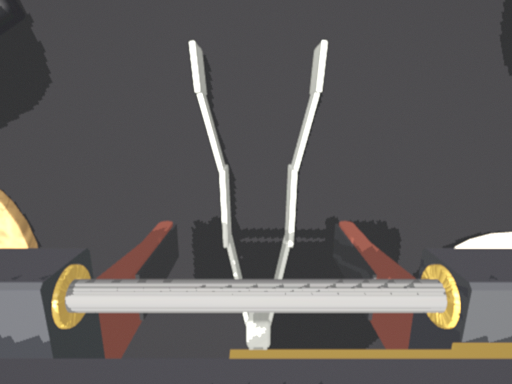

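```bash
python3 - <<'E'
from h import *
w=np.load('w5.npy',allow_pickle=True).item()
P=lambda u,v:plane(w,u,v,.028)[:2]
g=(P(221.5,167)+P(226,240)+P(295.5,167)+P(292,240))/4; t=(P(192,43)+P(325,43))/2
d=t-g;print(g,t,np.linalg.norm(d),np.degrees(np.arctan2(d[1],d[0])))
E
```

```text
[0.55158971 0.28073799] [0.6532664  0.24291053] 0.10848532330016981 -20.40704757457054
```

```bash
python3 -m crank '[{"gripper":1,"dx":0,"dy":0.001,"dz":0.03,"ax":0,"ay":0,"az":0},{"gripper":1,"dx":0,"dy":0.001,"dz":0.056,"ax":0,"ay":0,"az":0},{"gripper":1,"dx":0,"dy":0.001,"dz":0.056,"ax":0,"ay":0,"az":0},{"gripper":0.8,"dx":0,"dy":0.001,"dz":0.056,"ax":0,"ay":0,"az":0},{"gripper":0.58,"dx":0,"dy":0.001,"dz":0.056,"ax":0,"ay":0,"az":0},{"gripper":0.58,"dx":0,"dy":0.001,"dz":0.056,"ax":0,"ay":0,"az":0},{"gripper":0.58,"dx":0,"dy":0.001,"dz":0.056,"ax":0,"ay":0,"az":0},{"gripper":0.58,"dx":0,"dy":0.001,"dz":0.056,"ax":0,"ay":0,"az":0}]' 20
```

```text
time: 4.82
tcp_pos: [0.5471, 0.283, 0.0249]
orientation: [-3.09, 0.562, -0.002]
force: [0.1, -0.2, 4.6]
gripper_width: 0.0508
grip_force: 8.0
```

```bash
python3 -m crank '[{"gripper":0.57,"dx":0,"dy":0,"dz":-0.02,"ax":0,"ay":0,"az":0},{"gripper":0.57,"dx":0,"dy":0,"dz":-0.05,"ax":0,"ay":0,"az":0},{"gripper":0.57,"dx":0,"dy":0,"dz":-0.09,"ax":0,"ay":0,"az":0},{"gripper":0.57,"dx":0,"dy":0,"dz":-0.13,"ax":0,"ay":0,"az":0},{"gripper":0.57,"dx":0,"dy":0,"dz":-0.16,"ax":0,"ay":0,"az":0},{"gripper":0.57,"dx":0,"dy":0,"dz":-0.175,"ax":0,"ay":0,"az":0},{"gripper":0.57,"dx":0,"dy":0,"dz":-0.175,"ax":0,"ay":0,"az":0}]' 20
python3 - <<'E'
from h import *
c,r=cur();print(c)
goal([.4,-.02,.2],-2)
s=snapshot('side')
cv2.imwrite('pics/w6.png',np.hstack([cv2.resize(r['frame'],(400,300)),cv2.resize(s['frame'],(400,300))]));np.save('w6.npy',r,allow_pickle=True)
E
```

```text
time: 5.7
tcp_pos: [0.5468, 0.283, 0.2004]
orientation: [-3.09, 0.562, -0.002]
force: [0.7, 0.3, -0.6]
gripper_width: 0.0503
grip_force: 6.8
[0.0002 0.0001 0.0005 0.0015]
[  0.54577331   0.28249705   0.1982302  -20.62591571]
now [0.5456 0.2824 0.1977] x yaw -20.63 joints [0.46 0.43 1.67 0.   1.04 2.39] t 5.9
shift [-0.0298  0.3343 -0.0015] turn [  0.1    0.13 -18.63]
```

View pics/w6.png

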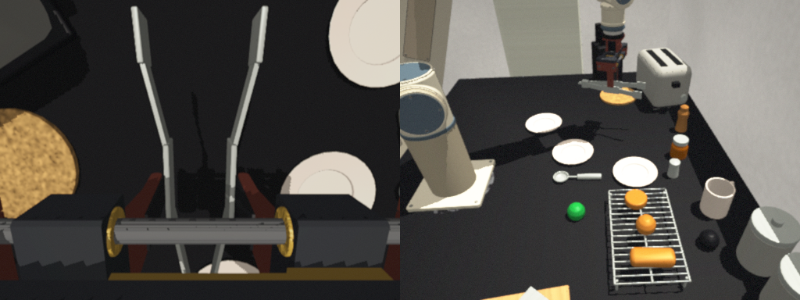

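```bash
python3 - <<'E'
from h import *
np.set_printoptions(precision=4,suppress=True)
w=np.load('w6.npy',allow_pickle=True).item();g=w['frame'].max(2).astype(int)
for v in(8,12,16,20,30,40,60,80):
    c=np.where(g[v,150:375]>120)[0]+150;print(v,c[c<256][[0,-1]] if (c<256).any() else'',c[c>256][[0,-1]] if (c>256).any() else '')
c=np.array([.5458,.2825,.1982]);y=np.radians(-20.63)
T=np.array([[np.cos(y),np.sin(y),0],[np.sin(y),-np.cos(y),0],[0,0,-1]])
for h in(-.005,.003,.010):
    for a in[(172,9),(339,9),(174,80),(332,80)]:print(h,T.T@(plane(w,*a,c[2]+h)-c))
E
```

```text
8 [170 174] [336 341]
12 [168 175] [335 342]
16 [169 176] [334 341]
20 [169 176] [334 341]
30 [170 177] [333 340]
40 [171 178] [332 339]
60 [174 180] [330 337]
80 [180 180] [327 328]
-0.005 [ 0.1169 -0.0406  0.005 ]
-0.005 [0.1169 0.0403 0.005 ]
-0.005 [ 0.0845 -0.0417  0.005 ]
-0.005 [0.0845 0.039  0.005 ]
0.003 [ 0.1145 -0.0386 -0.003 ]
0.003 [ 0.1145  0.0384 -0.003 ]
0.003 [ 0.0836 -0.0397 -0.003 ]
0.003 [ 0.0836  0.0371 -0.003 ]
0.01 [ 0.1124 -0.037  -0.01  ]
0.01 [ 0.1124  0.0367 -0.01  ]
0.01 [ 0.0829 -0.038  -0.01  ]
0.01 [ 0.0829  0.0354 -0.01  ]
```

```bash
python3 -m crank '[{"gripper":0.57,"dx":0.006,"dy":0.025,"dz":0,"ax":0,"ay":0,"az":-1},{"gripper":0.57,"dx":0.02,"dy":0.08,"dz":0,"ax":0,"ay":0,"az":-3},{"gripper":0.57,"dx":0.035,"dy":0.14,"dz":0,"ax":0,"ay":0,"az":-5},{"gripper":0.57,"dx":0.05,"dy":0.2,"dz":0,"ax":0,"ay":0,"az":-7},{"gripper":0.57,"dx":0.065,"dy":0.26,"dz":0,"ax":0,"ay":0,"az":-9},{"gripper":0.57,"dx":0.08,"dy":0.32,"dz":0,"ax":0,"ay":0,"az":-11},{"gripper":0.57,"dx":0.095,"dy":0.38,"dz":0,"ax":0,"ay":0,"az":-13},{"gripper":0.57,"dx":0.11,"dy":0.44,"dz":0,"ax":0,"ay":0,"az":-15},{"gripper":0.57,"dx":0.125,"dy":0.5,"dz":0,"ax":0,"ay":0,"az":-17},{"gripper":0.57,"dx":0.132,"dy":0.528,"dz":0,"ax":0,"ay":0,"az":-18.8}]' 20
python3 - <<'E'
from h import *
np.set_printoptions(precision=4,suppress=True)
c,r=cur();print(c);np.save('w7.npy',r,allow_pickle=True)
h=cv2.cvtColor(r['frame'],cv2.COLOR_BGR2HSV)
for b in blobs((h[...,0]<22)&(h[...,1]>150)&(h[...,2]>60)):print(b,plane(r,*b[0],.0657))
print('pred',proj(r,[.5825,-.261,.0657]))
g=(h[...,2].astype(int)*(h[...,1]<60))
for v in(10,16,30,50):
    k=np.where(g[v]>110)[0];print(v,k[(k>140)&(k<200)],k[(k>310)&(k<360)])
goal([.4835,-.2579,.076],-1.8)
cv2.imwrite('pics/w7.png',r['frame'])
E
```

```text
time: 7.2
tcp_pos: [0.4831, -0.2607, 0.1985]
orientation: [-3.141, 0.053, 0.002]
force: [-0.9, 1.3, -0.3]
gripper_width: 0.0506
grip_force: 6.8
[0.0001 0.0019 0.0001 0.0592]
[ 0.4833 -0.2599  0.1984 -1.9518]
(array([358.9,  78.9]), array([ 329,   12,   60,  126, 4917], dtype=int32)) [ 0.5793 -0.3545  0.0657]
(array([253.9,  79.1]), array([ 225,   49,   59,   61, 2608], dtype=int32)) [ 0.5825 -0.2601  0.0657]
(array([149.1,  97.9]), array([ 117,   60,   69,   72, 3393], dtype=int32)) [ 0.5697 -0.1638  0.0657]
(array([198. , 227.3]), array([190, 222,  16,  11,  66], dtype=int32)) [ 0.443  -0.1983  0.0657]
(array([314.6, 233. ]), array([306, 223,  18,  27, 118], dtype=int32)) [ 0.4327 -0.3166  0.0657]
(array([146.1, 295. ]), array([136, 265,  24,  64, 632], dtype=int32)) [ 0.3677 -0.1361  0.0657]
(array([364.9, 297. ]), array([352, 265,  24,  64, 656], dtype=int32)) [ 0.3572 -0.3717  0.0657]
(array([343.8, 351.9]), array([ 140,  343,  363,   15, 3706], dtype=int32)) [ 0.2876 -0.3515  0.0657]
pred (np.float64(254.89054031369287), np.float64(79.02590133424943))
10 [155 156 157 168 169 170 171 172 173 174 175 176 177 194 195 196 197] [312 313 314 315 332 333 334 335 336 337 338 339 340 341 342 352 353 354]
16 [156 157 158 168 169 170 171 172 173 174 175 176 195 196 197] [312 313 314 334 335 336 337 338 339 340 341 342]
30 [157 158 159 170 171 172 173 174 175 176 177 195 196 197] [311 312 313 314 333 334 335 336 337 338 339 340]
50 [141 158 159 160 172 173 174 175 176 177 178 179 196 197 198] [311 312 313 330 331 332 333 334 335 336 337 338]
now [ 0.4834 -0.2577  0.1984] x yaw -1.93 joints [-0.51  0.34  1.82  0.    0.99  1.09] t 7.4
shift [0.0003 0.0004 0.1224] turn [-0.06  0.08 -0.13]
```

```bash
python3 -m crank '[{"gripper":0.57,"dx":0,"dy":-0.001,"dz":0.02,"ax":0,"ay":0,"az":0},{"gripper":0.57,"dx":0,"dy":-0.001,"dz":0.045,"ax":0,"ay":0,"az":0},{"gripper":0.57,"dx":0,"dy":-0.001,"dz":0.065,"ax":0,"ay":0,"az":0},{"gripper":0.57,"dx":0,"dy":-0.001,"dz":0.085,"ax":0,"ay":0,"az":0},{"gripper":0.57,"dx":0,"dy":-0.001,"dz":0.1,"ax":0,"ay":0,"az":0},{"gripper":0.57,"dx":0,"dy":-0.001,"dz":0.113,"ax":0,"ay":0,"az":0},{"gripper":0.57,"dx":0,"dy":-0.001,"dz":0.122,"ax":0,"ay":0,"az":0},{"gripper":0.57,"dx":0,"dy":-0.001,"dz":0.122,"ax":0,"ay":0,"az":0},{"gripper":0.57,"dx":0,"dy":-0.001,"dz":0.122,"ax":0,"ay":0,"az":0}]' 20
python3 - <<'E'
from h import *
c,r=cur();print(c,manip.sense()['force'])
s=snapshot('side')
cv2.imwrite('pics/w8.png',np.hstack([cv2.resize(r['frame'],(400,300)),cv2.resize(s['frame'][192:,192:448],(400,300))]))
E
```

```text
time: 8.52
tcp_pos: [0.4844, -0.257, 0.0777]
orientation: [3.141, -0.05, 0.001]
force: [-0.6, 0.0, -0.4]
gripper_width: 0.0501
grip_force: 6.8
[0.0001 0.     0.     0.0023]
[ 0.48437732 -0.25708817  0.07779198 -1.8354328 ] [-0.35590924 -0.31624441 -0.61681818]
```

View pics/w8.png

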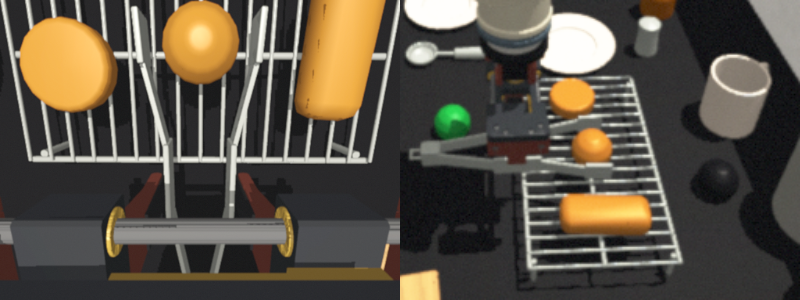

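```bash
python3 -m crank '[{"gripper":0.52,"dx":0,"dy":0,"dz":0.002,"ax":0,"ay":0,"az":0},{"gripper":0.47,"dx":0,"dy":0,"dz":0.002,"ax":0,"ay":0,"az":0},{"gripper":0.43,"dx":0,"dy":0,"dz":0.002,"ax":0,"ay":0,"az":0},{"gripper":0.35,"dx":0,"dy":0,"dz":0.002,"ax":0,"ay":0,"az":0},{"gripper":0.3,"dx":0,"dy":0,"dz":0.002,"ax":0,"ay":0,"az":0},{"gripper":0.3,"dx":0,"dy":0,"dz":0.002,"ax":0,"ay":0,"az":0},{"gripper":0.3,"dx":0,"dy":0,"dz":0.002,"ax":0,"ay":0,"az":0},{"gripper":0.3,"dx":0,"dy":0,"dz":0.002,"ax":0,"ay":0,"az":0}]' 25
```

```text
time: 9.78
tcp_pos: [0.4841, -0.2568, 0.0753]
orientation: [3.141, -0.05, 0.0]
force: [0.2, 0.1, 0.2]
gripper_width: 0.0264
grip_force: 0.0
```

```bash
python3 - <<'E'
from h import *
np.set_printoptions(precision=4,suppress=True)
c,r=cur();s=manip.sense();print(c,s['gripper_width'],s['grip_force'],s['force'])
np.save('w9.npy',r,allow_pickle=True);sd=snapshot('side');t=snapshot('top');np.save('s9.npy',sd,allow_pickle=True)
for n,r in(('w',r),('s',sd),('t',t)):
    h=cv2.cvtColor(r['frame'],cv2.COLOR_BGR2HSV)
    for b in blobs((h[...,0]<22)&(h[...,1]>150)&(h[...,2]>60),100):print(n,b[0],b[1],plane(r,*b[0],.0657)[:2])
r=np.load('w9.npy',allow_pickle=True).item()
h=cv2.cvtColor(r['frame'],cv2.COLOR_BGR2HSV);m=(h[...,1]<60)&(h[...,2]>110)
for v in range(0,260,8):print(v,''.join('#' if m[v,u:u+4].mean()>.5 else 'o' if h[v,u,1]>150 and h[v,u,2]>60 else '.' for u in range(100,420,4)))
E
```

```text
[0.     0.     0.     0.0012]
[ 0.4841 -0.2568  0.0753 -1.8264] 0.026083634539999186 0.0 [ 0.0244 -0.0226 -1.4942]
w [255.2  52.7] [ 205    0  101  108 7752] [ 0.5826 -0.2593]
w [434.3  73.1] [  379     0   119   155 13842] [ 0.5697 -0.3527]
w [82.2 82.7] [   22    19   128   125 11294] [ 0.5709 -0.1677]
w [197.7 276.4] [192 265  13  42 165] [ 0.4562 -0.2197]
w [313.7 293.9] [307 265  15  64 261] [ 0.4418 -0.2915]
w [196.6 319.4] [190 308  13  21 101] [ 0.4257 -0.2166]
w [287.8 351.9] [  83  343  361   15 3609] [ 0.3991 -0.275 ]
s [361.3 151.3] [352 133  19  37 409] [0.8174 0.2336]
s [356.6 194.1] [346 183  24  22 346] [0.7468 0.0272]
s [300.4 251.7] [288 241  29  23 424] [ 0.5689 -0.1637]
s [314.5 283.6] [302 274  26  22 384] [ 0.584  -0.2532]
s [321.7 328.8] [ 294  315   59   27 1264] [ 0.5785 -0.3555]
t [160.9  89.4] [152  78  20  26 284] [0.822  0.2534]
t [377.  153.7] [369 147  14  17 131] [ 0.6122 -0.3614]
t [339.5 164. ] [333 157  15  16 156] [ 0.5857 -0.2535]
0 .......#.......#.......#.......#...oooooooo....#.......#.......#.......#....oooo
8 .......#.......#.......#........o
[... 1971 characters left out ...]
#.....##.....##.....
200 ############.######......####...#......#......#..#####.....##.....#......#......
208 .......#..##################...##################.##############################
216 ...........................##....................###............................
224 ...........................##....................###............................
232 ..................................................#.............................
240 ................................................................................
248 ................................................................................
256 ................................................................................
```

```bash
python3 -m crank '[{"gripper":0.3,"dx":0,"dy":0,"dz":-0.01,"ax":0,"ay":0,"az":0},{"gripper":0.3,"dx":-0.01,"dy":0,"dz":-0.05,"ax":0,"ay":0,"az":0},{"gripper":0.3,"dx":-0.03,"dy":0,"dz":-0.1,"ax":0,"ay":0,"az":0},{"gripper":0.6,"dx":-0.06,"dy":0,"dz":-0.15,"ax":0,"ay":0,"az":0},{"gripper":1,"dx":-0.08,"dy":0,"dz":-0.20,"ax":0,"ay":0,"az":0},{"gripper":1,"dx":-0.08,"dy":0,"dz":-0.20,"ax":0,"ay":0,"az":0}]' 20
python3 - <<'E'
from h import *
np.set_printoptions(precision=4,suppress=True)
c,r=cur();print(c);s=manip.sense();print(s['gripper_width'],s['force'])
np.save('w10.npy',r,allow_pickle=True)
cv2.imwrite('pics/w10.png',r['frame'])
h=cv2.cvtColor(r['frame'],cv2.COLOR_BGR2HSV);m=(h[...,1]<60)&(h[...,2]>100)
for b in blobs((h[...,0]<22)&(h[...,1]>150)&(h[...,2]>60),100):print(b[0],b[1],plane(r,*b[0],.0657)[:2])
print(proj(r,[.5825,-.26,.05]),proj(r,[.484,-.257,.04]))
for v in range(30,290,5):print(v,''.join('#' if m[v:v+2,u:u+2].mean()>.5 else 'o' if h[v,u,1]>150 and h[v,u,2]>60 else '.' for u in range(130,350,2)))
E
```

```text
time: 10.82
tcp_pos: [0.405, -0.2555, 0.2798]
orientation: [3.137, -0.051, 0.011]
force: [-0.2, 0.2, 0.3]
gripper_width: 0.0529
grip_force: 0.0
[0.0003 0.0004 0.0013 0.0179]
[ 0.4041 -0.2543  0.2756 -1.8379]
0.068663482215405 [ 0.3824  0.5668 -0.292 ]
[169.2  33.5] [ 142    0   60   59 1048] [ 0.5616 -0.1637]
[255.6  17.2] [ 232    0   49   39 1434] [ 0.5746 -0.2589]
[341.7  30.7] [ 320    0   46   63 1989] [ 0.5583 -0.3526]
[329.5 235.6] [319 222  21  35 139] [ 0.3191 -0.3458]
[115.4 295.2] [103 265  30  65 783] [ 0.2418 -0.0581]
[395.3 295.2] [379 265  30  64 755] [ 0.23   -0.4372]
[368.2 351.9] [ 175  343  337   15 3455] [ 0.1398 -0.4059]
(np.float64(256.37796347115165), np.float64(13.684112764384196)) (np.float64(256.4254763790139), np.float64(105.11285690474934))
30 .#.....oooooo....................ooo...##.##...#.......oooooooooooooooo........#...##.#.......#.oooooo....oooo
35 .#.....oooooo...................oooo....#...#.............ooooooooooo..........#..#...#.......#.ooooo.....oooo
40 .#.......oooo..o...............oooo.....#...#..........#...............#.......#.##...#...
[... 4944 characters left out ...]
..........
260 ..............................................................................................................
265 ..............................................................................................................
270 o.............................................................................................................
275 o.............................................................................................................
280 ..............................................................................................................
285 ..............................................................................................................
```

```bash
cat > fit.py <<'E'
from h import *
from scipy.optimize import least_squares
np.set_printoptions(precision=4,suppress=True)
# body points from the first wrist view (tongs flat, z=.028 top edges): name order LnearGrip,RnearGrip,LfarGrip,RfarGrip,LnearTip,RnearTip,block back,block front
w=np.load('w4.npy',allow_pickle=True).item()
px4=[(233,146),(269,147),(233,103.6),(271,104.3),(222.5,59),(285,61.8),(249,215),(249,191)]
y=np.radians(-20.6);Rz=np.array([[np.cos(y),-np.sin(y)],[np.sin(y),np.cos(y)]])
B=np.array([[*(Rz.T@(plane(w,*p,.028)[:2]-[.5468,.2834])),.028] for p in px4]);print(B)
def pts(q):
    return R.from_euler('ZY',[q[3],-q[4]]).apply(B)+q[:3]
def fit(views):
    f=lambda q:np.concatenate([np.subtract(proj(r,pts(q)[i]),uv) for r,o in views for i,uv in o.items()])
    s=least_squares(f,[.484,-.257,.024,-.03,.2],loss='soft_l1');print('xyz',s.x[:3],'yaw,pitch deg',np.degrees(s.x[3:]),'res',s.fun.round(1));return s.x
E
python3 - <<'E'
from fit import *
r=np.load('w10.npy',allow_pickle=True).item()
q=fit([(r,{0:(236,136),1:(275,136),2:(231,97),3:(279,97),4:(221,48),5:(291,48),6:(256,203),7:(256,176)})])
print(pts(q))
E
```

```text
[[-0.0285  0.0245  0.028 ]
 [-0.0281 -0.0257  0.028 ]
 [ 0.0282  0.0254  0.028 ]
 [ 0.0291 -0.0258  0.028 ]
 [ 0.0835  0.04    0.028 ]
 [ 0.0829 -0.0415  0.028 ]
 [-0.1286 -0.0008  0.028 ]
 [-0.0922  0.0002  0.028 ]]
xyz [ 0.479  -0.2556 -0.0051] yaw,pitch deg [-1.6924 20.8643] res [ 1.6  1.7 -0.6  1.4  4.2 -1.  -3.  -1.8 -0.5 -0.1  0.3  0.2  0.2 -5.5
 -0.5  1.5]
[[ 0.4432 -0.2301  0.0109]
 [ 0.4421 -0.2803  0.0111]
 [ 0.4962 -0.2307  0.0311]
 [ 0.4955 -0.2819  0.0314]
 [ 0.5482 -0.2176  0.0508]
 [ 0.5453 -0.2991  0.0506]
 [ 0.349  -0.2526 -0.0247]
 [ 0.383  -0.2525 -0.0117]]
```

```bash
python3 - <<'E'
from fit import *
for n in('side','top'):
    r=snapshot(n);np.save(n+'11.npy',r,allow_pickle=True)
    h=cv2.cvtColor(r['frame'],cv2.COLOR_BGR2HSV);m=(h[...,1]<70)&(h[...,2]>115)
    V,U=((240,330),(190,345)) if n=='side' else ((135,260),(285,400))
    print(n)
    for v in range(V[0],V[1],2):print(v,''.join('#' if m[v,u] else 'o' if h[v,u,1]>150 and h[v,u,2]>60 else '.' for u in range(*U)))
for x,z,p in((.484,.041,17.8),(.484,.024,10.6)):
    q=[x,-.257,z,-.03,np.radians(p)]
    for n in('side','top'):
        r=np.load(n+'11.npy',allow_pickle=True).item();print(n,p,[tuple(np.round(proj(r,b))) for b in pts(q)])
    r=np.load('w10.npy',allow_pickle=True).item();print('w',p,[tuple(np.round(proj(r,b))) for b in pts(q)])
E
```

```text
[[-0.0285  0.0245  0.028 ]
 [-0.0281 -0.0257  0.028 ]
 [ 0.0282  0.0254  0.028 ]
 [ 0.0291 -0.0258  0.028 ]
 [ 0.0835  0.04    0.028 ]
 [ 0.0829 -0.0415  0.028 ]
 [-0.1286 -0.0008  0.028 ]
 [-0.0922  0.0002  0.028 ]]
side
240 ...........................................................................................................................................................
242 ........................................................................................###################..ooo.....###########################.....##....
244 .............................................................................#########..................ooooooooooooooooo..........................#####...
246 ............................................................................####....................ooooooooooooooooooooooo..............#..#############..
248 ............................................................................#######################oooooooooooooooooooooooo..#########..............#.###..
250 ..........................................................................
[... 15155 characters left out ...]
3.0)), (np.float64(219.0), np.float64(300.0))]
top 10.6 [(np.float64(333.0), np.float64(212.0)), (np.float64(351.0), np.float64(212.0)), (np.float64(333.0), np.float64(192.0)), (np.float64(351.0), np.float64(192.0)), (np.float64(328.0), np.float64(173.0)), (np.float64(357.0), np.float64(173.0)), (np.float64(342.0), np.float64(247.0)), (np.float64(341.0), np.float64(234.0))]
w 10.6 [(np.float64(237.0), np.float64(133.0)), (np.float64(277.0), np.float64(132.0)), (np.float64(235.0), np.float64(85.0)), (np.float64(279.0), np.float64(84.0)), (np.float64(220.0), np.float64(31.0)), (np.float64(294.0), np.float64(31.0)), (np.float64(257.0), np.float64(205.0)), (np.float64(256.0), np.float64(180.0))]
```

```bash
python3 - <<'E'
import numpy as np,cv2
for f in('s9',):
    r=np.load(f+'.npy',allow_pickle=True).item()
    h=cv2.cvtColor(r['frame'],cv2.COLOR_BGR2HSV);m=(h[...,1]<70)&(h[...,2]>115)
    for v in range(240,314,2):print(v,''.join('#' if m[v,u] else 'o' if h[v,u,1]>150 and h[v,u,2]>60 else '~' if h[v,u,1]>110 and h[v,u,2]>45 else '.' for u in range(190,345)))
E
```

```text
240 ...............................................................~o~~.................~~~~~..................................................................
242 ...............................................................~oo~.................~~~~~~o~.#############..~ooo~~~~.##...######################.....##....
244 ..........................................................~~~~~~~~~...~~o~~~~~~~~...~~~~...~~.........~oooooooooooooooooo~..........................####...
246 ..........................................................o~...~~~~........~.............##~.......~ooooooooooooooooooooooo~.................###########...
248 .........................................................................................##########ooooooooooooooooooooooooo.#########................###..
250 .........................................................................................##.......oooooooooooooooooooooooooooo~........................##..
252 .................................................................................................~ooooooooooooooooooooooooooooo.........
[... 4119 characters left out ...]
............................##..............................
306 .................##..............................................................#.........................................###...........................##
308 ................................................................................###.....................###############################################....
310 .............#..................................................................##############.............................####............................
312 ................................................................................####........................................###............................
```

```bash
python3 -m crank '[{"gripper":1,"dx":0.042,"dy":0.001,"dz":0.04,"ax":0,"ay":8,"az":0},{"gripper":1,"dx":0.042,"dy":0.001,"dz":0.09,"ax":0,"ay":17.8,"az":0},{"gripper":1,"dx":0.042,"dy":0.001,"dz":0.14,"ax":0,"ay":17.8,"az":0},{"gripper":1,"dx":0.042,"dy":0.001,"dz":0.14,"ax":0,"ay":17.8,"az":0},{"gripper":1,"dx":0.042,"dy":0.001,"dz":0.14,"ax":0,"ay":17.8,"az":0}]' 20
python3 - <<'E'
from fit import *
c,r=cur();print(c);s=manip.sense();T=R.from_rotvec(s['orientation']);print(T.as_matrix().round(3),s['gripper_width'])
np.save('w12.npy',r,allow_pickle=True)
q=[.484,-.257,.041,-.03,np.radians(17.8)]
print([tuple(np.round(proj(r,b))) for b in pts(q)])
h=cv2.cvtColor(r['frame'],cv2.COLOR_BGR2HSV);m=(h[...,1]<70)&(h[...,2]>110)
for v in range(0,290,6):print(v,''.join('#' if m[v,u:u+2].any() else 'o' if h[v,u,1]>150 and h[v,u,2]>60 else '.' for u in range(150,364,2)))
E
```

```text
time: 11.75
tcp_pos: [0.4471, -0.2571, 0.1361]
orientation: [3.098, -0.049, 0.486]
force: [1.3, -0.1, 0.1]
gripper_width: 0.0877
grip_force: 0.0
[[-0.0285  0.0245  0.028 ]
 [-0.0281 -0.0257  0.028 ]
 [ 0.0282  0.0254  0.028 ]
 [ 0.0291 -0.0258  0.028 ]
 [ 0.0835  0.04    0.028 ]
 [ 0.0829 -0.0415  0.028 ]
 [-0.1286 -0.0008  0.028 ]
 [-0.0922  0.0002  0.028 ]]
[0.0001 0.0001 0.0002 0.0059]
[ 0.4476 -0.2575  0.1372 -1.7596]
[[ 0.951 -0.031  0.308]
 [-0.029 -1.    -0.012]
 [ 0.309  0.002 -0.951]] 0.08799371414531104
[(np.float64(224.0), np.float64(230.0)), (np.float64(285.0), np.float64(229.0)), (np.float64(221.0), np.float64(161.0)), (np.float64(287.0), np.float64(160.0)), (np.float64(199.0), np.float64(85.0)), (np.float64(311.0), np.float64(86.0)), (np.float64(255.0), np.float64(335.0)), (np.float64(254.0), np.float64(299.0))]
0 ..##........##........##........##.......###........##.......###.......###.......###.......###.......###...
6 ..##........##........##........##........##........##........##.......###.......###.......###.......oooooo
12 ..##........##........##.......###.....
[... 4506 characters left out ...]
............................
258 .........................................##..................###...........................................
264 ............ooo..........................###.................###...........................................
270 ...........oooooo.........................###...............###............................................
276 .........ooooooooo.........................###.............###.............................................
282 ...........................................................................................................
288 ##.##########.######.#########.##...#..##....#...#.....###...#..#.......#...........#.#....................
```

```bash
python3 -m crank '[{"gripper":1,"dx":-0.003,"dy":-0.001,"dz":0.025,"ax":0,"ay":0,"az":0},{"gripper":1,"dx":-0.003,"dy":-0.001,"dz":0.05,"ax":0,"ay":0,"az":0},{"gripper":1,"dx":-0.003,"dy":-0.001,"dz":0.07,"ax":0,"ay":0,"az":0},{"gripper":1,"dx":-0.003,"dy":-0.001,"dz":0.081,"ax":0,"ay":0,"az":0},{"gripper":1,"dx":-0.003,"dy":-0.001,"dz":0.081,"ax":0,"ay":0,"az":0},{"gripper":0.7,"dx":-0.003,"dy":-0.001,"dz":0.081,"ax":0,"ay":0,"az":0},{"gripper":0.6,"dx":-0.003,"dy":-0.001,"dz":0.081,"ax":0,"ay":0,"az":0},{"gripper":0.57,"dx":-0.003,"dy":-0.001,"dz":0.081,"ax":0,"ay":0,"az":0},{"gripper":0.57,"dx":-0.003,"dy":-0.001,"dz":0.081,"ax":0,"ay":0,"az":0},{"gripper":0.57,"dx":-0.003,"dy":-0.001,"dz":0.081,"ax":0,"ay":0,"az":0}]' 20
python3 -c "
from h import *
c,r=cur();print(c);s=manip.sense();print(s['gripper_width'],s['grip_force'],s['force'])"
```

```text
time: 13.2
tcp_pos: [0.4681, -0.2565, 0.0575]
orientation: [3.098, -0.049, 0.486]
force: [-0.5, -0.3, 2.8]
gripper_width: 0.0506
grip_force: 8.4
[0.     0.     0.     0.0006]
[ 0.46811833 -0.25644629  0.05744866 -1.82590607]
0.05030505308831334 8.665448427200317 [-1.08791576 -0.47969874  4.54552263]
```

```bash
python3 -m crank '[{"gripper":0.57,"dx":0.005,"dy":0,"dz":-0.015,"ax":0,"ay":0,"az":0},{"gripper":0.57,"dx":0.014,"dy":0,"dz":-0.043,"ax":0,"ay":0,"az":0},{"gripper":0.57,"dx":0.025,"dy":0,"dz":-0.076,"ax":0,"ay":0,"az":0},{"gripper":0.57,"dx":0.033,"dy":0,"dz":-0.1,"ax":0,"ay":-3,"az":0},{"gripper":0.57,"dx":0.037,"dy":0,"dz":-0.1,"ax":0,"ay":-8,"az":0},{"gripper":0.57,"dx":0.037,"dy":0,"dz":-0.1,"ax":0,"ay":-13,"az":0},{"gripper":0.57,"dx":0.037,"dy":0,"dz":-0.1,"ax":0,"ay":-17.8,"az":0},{"gripper":0.57,"dx":0.037,"dy":0,"dz":-0.1,"ax":0,"ay":-17.8,"az":0},{"gripper":0.57,"dx":0.037,"dy":0,"dz":-0.1,"ax":0,"ay":-17.8,"az":0}]' 20
python3 - <<'E'
from fit import *
c,r=cur();print(c);s=manip.sense();print(R.from_rotvec(s['orientation']).as_matrix()[:,2].round(3),s['gripper_width'],s['grip_force'],s['force'])
np.save('w13.npy',r,allow_pickle=True)
h=cv2.cvtColor(r['frame'],cv2.COLOR_BGR2HSV);m=(h[...,1]<70)&(h[...,2]>110)
for b in blobs((h[...,0]<22)&(h[...,1]>150)&(h[...,2]>60),900):print(b[0],b[1],plane(r,*b[0],.0657)[:2])
y=np.radians(-1.8);q=[c[0]+.010*np.cos(y),c[1]+.010*np.sin(y),c[2]-.0205,y,0];print([tuple(np.round(proj(r,b))) for b in pts(q)])
for v in range(0,240,6):print(v,''.join('#' if m[v,u:u+2].any() else 'o' if h[v,u,1]>150 and h[v,u,2]>60 else '.' for u in range(150,364,2)))
E
```

```text
time: 14.52
tcp_pos: [0.4719, -0.256, 0.1631]
orientation: [-3.14, 0.05, -0.0]
force: [0.7, -0.3, -0.5]
gripper_width: 0.0499
grip_force: 7.2
[[-0.0285  0.0245  0.028 ]
 [-0.0281 -0.0257  0.028 ]
 [ 0.0282  0.0254  0.028 ]
 [ 0.0291 -0.0258  0.028 ]
 [ 0.0835  0.04    0.028 ]
 [ 0.0829 -0.0415  0.028 ]
 [-0.1286 -0.0008  0.028 ]
 [-0.0922  0.0002  0.028 ]]
[0.0001 0.0001 0.0002 0.0068]
[ 0.4718 -0.2563  0.1635 -1.8484]
[ 0.  0. -1.] 0.05030346141371721 7.24847137928009 [ 0.8149  0.641  -1.6811]
[374.9  65.4] [ 341    0   75  127 6010] [ 0.5744 -0.353 ]
[255.4  58.6] [ 222   22   67   73 3473] [ 0.5824 -0.2592]
[135.5  81.4] [ 100   36   81   85 4111] [ 0.5687 -0.1632]
[344.9 351.8] [ 139  343  364   15 3723] [ 0.3077 -0.3399]
[(np.float64(212.0), np.float64(275.0)), (np.float64(303.0), np.float64(274.0)), (np.float64(206.0), np.float64(174.0)), (np.float64(307.0), np.float64(172.0)), (np.float64(170.0), np.float64(57.0)), (np.float64(345.0), np.float64(58.0)), (np.float64(258.0), np.float64(417.0)), (np.float64(256.0), np.float64(370.0))]
0 ......#####........###........###........##
[... 3715 characters left out ...]
............................
204 ............................#####.......................................#####..............................
210 .............................####.......................................#####..............................
216 .............................####.......................................#####..............................
222 .............................####.......................................#####..............................
228 ........ooooooo..............#####......................................####...o....o......................
234 ...ooooooooooooooo............####......................................####.......o.......................
```

```bash
python3 -m crank '[{"gripper":0.57,"dx":0.001,"dy":0,"dz":0.02,"ax":0,"ay":0,"az":0},{"gripper":0.57,"dx":0.001,"dy":0,"dz":0.045,"ax":0,"ay":0,"az":0},{"gripper":0.57,"dx":0.001,"dy":0,"dz":0.065,"ax":0,"ay":0,"az":0},{"gripper":0.57,"dx":0.001,"dy":0,"dz":0.08,"ax":0,"ay":0,"az":0},{"gripper":0.57,"dx":0.001,"dy":0,"dz":0.09,"ax":0,"ay":0,"az":0},{"gripper":0.57,"dx":0.001,"dy":0,"dz":0.092,"ax":0,"ay":0,"az":0},{"gripper":0.57,"dx":0.001,"dy":0,"dz":0.092,"ax":0,"ay":0,"az":0},{"gripper":0.55,"dx":0.001,"dy":0,"dz":0.092,"ax":0,"ay":0,"az":0},{"gripper":0.54,"dx":0.001,"dy":0,"dz":0.092,"ax":0,"ay":0,"az":0},{"gripper":0.54,"dx":0.001,"dy":0,"dz":0.092,"ax":0,"ay":0,"az":0}]' 20
python3 -m crank '[{"gripper":0.53,"dx":0,"dy":0,"dz":0,"ax":0,"ay":0,"az":0},{"gripper":0.52,"dx":0,"dy":0,"dz":0,"ax":0,"ay":0,"az":0},{"gripper":0.51,"dx":0,"dy":0,"dz":0,"ax":0,"ay":0,"az":0},{"gripper":0.51,"dx":0,"dy":0,"dz":0,"ax":0,"ay":0,"az":0}]' 15
```

```text
time: 15.98
tcp_pos: [0.4737, -0.2566, 0.072]
orientation: [3.141, -0.05, 0.001]
force: [0.1, -0.1, -1.4]
gripper_width: 0.0477
grip_force: 8.2
time: 16.48
tcp_pos: [0.4736, -0.2565, 0.0718]
orientation: [3.141, -0.05, -0.0]
force: [0.3, 1.1, -0.6]
gripper_width: 0.0446
grip_force: 9.1
```

```bash
python3 -m crank '[{"gripper":0.5,"dx":0,"dy":0,"dz":0,"ax":0,"ay":0,"az":0},{"gripper":0.49,"dx":0,"dy":0,"dz":0,"ax":0,"ay":0,"az":0},{"gripper":0.48,"dx":0,"dy":0,"dz":0,"ax":0,"ay":0,"az":0},{"gripper":0.48,"dx":0,"dy":0,"dz":0,"ax":0,"ay":0,"az":0}]' 18
python3 - <<'E'
from fit import *
c,r=cur();print(c);s=manip.sense();print(s['gripper_width'],s['grip_force'],s['force'])
np.save('w14.npy',r,allow_pickle=True)
h=cv2.cvtColor(r['frame'],cv2.COLOR_BGR2HSV);m=(h[...,1]<70)&(h[...,2]>110)
for b in blobs((h[...,0]<22)&(h[...,1]>150)&(h[...,2]>60),900):print(b[0],b[1],plane(r,*b[0],.0657)[:2])
for v in range(0,240,6):print(v,''.join('#' if m[v,u:u+2].any() else 'o' if h[v,u,1]>150 and h[v,u,2]>60 else '.' for u in range(150,364,2)))
E
```

```text
time: 16.98
tcp_pos: [0.4736, -0.2565, 0.0718]
orientation: [-3.141, 0.05, -0.0]
force: [-1.0, 0.2, -0.6]
gripper_width: 0.0426
grip_force: 9.8
[[-0.0285  0.0245  0.028 ]
 [-0.0281 -0.0257  0.028 ]
 [ 0.0282  0.0254  0.028 ]
 [ 0.0291 -0.0258  0.028 ]
 [ 0.0835  0.04    0.028 ]
 [ 0.0829 -0.0415  0.028 ]
 [-0.1286 -0.0008  0.028 ]
 [-0.0922  0.0002  0.028 ]]
[0.     0.     0.     0.0012]
[ 0.4736 -0.2565  0.0718 -1.8258]
0.04249834835088385 9.75278913974762 [ 0.0196 -0.0645  0.1128]
[76. 62.] [   13     0   133   125 12251] [ 0.5701 -0.1677]
[255.1  40.8] [ 204    0  103   88 6716] [ 0.577  -0.2591]
[438.2  64.2] [  383     0   119   136 12499] [ 0.5631 -0.3519]
[325.4 351.9] [ 121  343  361   15 3593] [ 0.391  -0.2987]
0 ...####.........#####.........oooooooooooooooooooooooooooooooooooooooooooooo....##.#####.............####..
6 ...####.........#####........oooooooooooooooooo............ooooooooooooooooooo.##########............####..
12 ...####.........######......ooooooooooooooooo...............oooooooooooooooooo.#########.............####..
18 ....###.........######.....ooooooooo
[... 3390 characters left out ...]
............................
204 .................................#####..............................#####..................................
210 .................................#####..............................#####..................................
216 .................................#####..............................#####..................................
222 .................................#####..............................#####..................................
228 .................................#####..............................#####..................................
234 .................................#####..............................#####..................................
```

```bash
python3 -m crank '[{"gripper":0.48,"dx":0,"dy":0.002,"dz":0,"ax":0,"ay":0,"az":0},{"gripper":0.47,"dx":0,"dy":0.002,"dz":0,"ax":0,"ay":0,"az":0},{"gripper":0.46,"dx":0,"dy":0.002,"dz":0,"ax":0,"ay":0,"az":0},{"gripper":0.45,"dx":0,"dy":0.002,"dz":0,"ax":0,"ay":0,"az":0},{"gripper":0.45,"dx":0,"dy":0.002,"dz":0,"ax":0,"ay":0,"az":0}]' 18
python3 -m crank '[{"gripper":0.44,"dx":0,"dy":0,"dz":0,"ax":0,"ay":0,"az":0},{"gripper":0.43,"dx":0,"dy":0,"dz":0,"ax":0,"ay":0,"az":0},{"gripper":0.43,"dx":0,"dy":0,"dz":0,"ax":0,"ay":0,"az":0}]' 18
```

```text
time: 17.8
tcp_pos: [0.4736, -0.2585, 0.0718]
orientation: [3.141, -0.05, 0.0]
force: [-0.3, 0.0, -0.9]
gripper_width: 0.0399
grip_force: 18.0
time: 18.18
tcp_pos: [0.4736, -0.2585, 0.0717]
orientation: [-3.141, 0.05, 0.0]
force: [0.1, 0.6, -1.4]
gripper_width: 0.0402
grip_force: 18.0
```

```bash
python3 -m crank '[{"gripper":0.43,"dx":0,"dy":0,"dz":-0.003,"ax":0,"ay":0,"az":0},{"gripper":0.43,"dx":0,"dy":0,"dz":-0.01,"ax":0,"ay":0,"az":0},{"gripper":0.43,"dx":0,"dy":0,"dz":-0.02,"ax":0,"ay":0,"az":0},{"gripper":0.43,"dx":0,"dy":0,"dz":-0.035,"ax":0,"ay":0,"az":0},{"gripper":0.43,"dx":0,"dy":0,"dz":-0.05,"ax":0,"ay":0,"az":0},{"gripper":0.43,"dx":0,"dy":0,"dz":-0.065,"ax":0,"ay":0,"az":0},{"gripper":0.43,"dx":0,"dy":0,"dz":-0.077,"ax":0,"ay":0,"az":0},{"gripper":0.43,"dx":0,"dy":0,"dz":-0.086,"ax":0,"ay":0,"az":0},{"gripper":0.43,"dx":0,"dy":0,"dz":-0.086,"ax":0,"ay":0,"az":0}]' 18
cat > bun.py <<'E'
from h import *
np.set_printoptions(precision=4,suppress=True)
c,r=cur();print(c);s=manip.sense();print(s['gripper_width'],s['grip_force'],s['force'],s['time'])
sd=snapshot('side');o=[]
for n,r in(('w',r),('s',sd)):
    h=cv2.cvtColor(r['frame'],cv2.COLOR_BGR2HSV)
    for b in blobs((h[...,0]<22)&(h[...,1]>150)&(h[...,2]>60),200):print(n,b[0],b[1],plane(r,*b[0],.0657)[:2])
print('pred bun px',proj(sd,[c[0]+.11,c[1]-.0035,c[2]-.0065]))
E
python3 bun.py
```

```text
time: 19.3
tcp_pos: [0.4739, -0.2587, 0.1585]
orientation: [3.141, -0.05, 0.002]
force: [-0.0, 0.1, -0.8]
gripper_width: 0.0402
grip_force: 18.0
[0.0001 0.0001 0.0003 0.0008]
[ 0.4733 -0.2584  0.1575 -1.8266]
0.04013764717907029 17.970878183841705 [-0.2154 -0.5015 -1.5974] 19.5
w [253.6  41.2] [ 204    0  101   89 6740] [ 0.5948 -0.2602]
w [375.2  66.7] [ 341    0   76  129 6175] [ 0.5739 -0.3529]
w [132.2  81.8] [  94   36   85   86 4566] [ 0.569  -0.1649]
w [166.8 295.2] [159 265  21  64 578] [ 0.3819 -0.1725]
w [343.2 296. ] [332 265  22  64 498] [ 0.376 -0.336]
w [320.3 351.8] [ 115  343  362   15 3684] [ 0.3152 -0.316 ]
s [361.4 151. ] [352 133  19  37 404] [0.8182 0.2352]
s [356.6 194.1] [346 183  24  22 344] [0.7468 0.0272]
s [311.3 256. ] [288 246  44  19 552] [ 0.5906 -0.1783]
s [321.8 328.8] [ 294  315   59   27 1285] [ 0.5787 -0.3555]
pred bun px (np.float64(318.35495716629276), np.float64(258.21100989839067))
```

```bash
python3 -m crank '[{"gripper":0.43,"dx":0,"dy":-0.008,"dz":-0.002,"ax":0,"ay":0,"az":0},{"gripper":0.43,"dx":0,"dy":-0.028,"dz":-0.002,"ax":0,"ay":0,"az":0},{"gripper":0.43,"dx":0.001,"dy":-0.058,"dz":-0.002,"ax":0,"ay":0,"az":0},{"gripper":0.43,"dx":0.002,"dy":-0.095,"dz":-0.002,"ax":0,"ay":0,"az":0},{"gripper":0.43,"dx":0.002,"dy":-0.132,"dz":-0.002,"ax":0,"ay":0,"az":0},{"gripper":0.43,"dx":0.003,"dy":-0.169,"dz":-0.002,"ax":0,"ay":0,"az":0},{"gripper":0.43,"dx":0.003,"dy":-0.205,"dz":-0.002,"ax":0,"ay":0,"az":0},{"gripper":0.43,"dx":0.004,"dy":-0.235,"dz":-0.002,"ax":0,"ay":0,"az":0},{"gripper":0.43,"dx":0.004,"dy":-0.255,"dz":-0.002,"ax":0,"ay":0,"az":0},{"gripper":0.43,"dx":0.004,"dy":-0.263,"dz":-0.002,"ax":0,"ay":0,"az":0}]' 18
python3 bun.py; python3 - <<'E'
from h import *
r=snapshot('top');h=cv2.cvtColor(r['frame'],cv2.COLOR_BGR2HSV)
for b in blobs((h[...,0]<22)&(h[...,1]>150)&(h[...,2]>60),80):print(b[0],b[1],plane(r,*b[0],.15)[:2])
print('plate',plane(r,249.6,166.7,.012))
s=snapshot('side');print(plane(s,300.6,219.3,.012))
print(proj(s,[.595,.001,.152]))
h=cv2.cvtColor(s['frame'],cv2.COLOR_BGR2HSV)
for b in blobs((h[...,0]<22)&(h[...,1]>150)&(h[...,2]>100),40):print(b)
E
```

```text
time: 20.8
tcp_pos: [0.4853, 0.0061, 0.1598]
orientation: [-3.141, 0.047, 0.0]
force: [0.7, -0.3, -1.1]
gripper_width: 0.0402
grip_force: 18.0
[0.0001 0.0007 0.     0.0339]
[ 0.4856  0.005   0.1598 -1.7606]
0.04029550950540155 17.970860302448273 [ 1.0839 -0.419  -1.3187] 21.0
w [253.7  40.3] [ 204    0  101   87 6654] [0.6085 0.0027]
w [461.3  84.9] [ 417   42   90   85 5844] [ 0.5714 -0.1594]
w [167.4 294.6] [158 264  22  65 535] [0.3935 0.0905]
w [343.5 294.5] [332 265  21  64 513] [ 0.3886 -0.0742]
w [321.2 351.8] [ 115  343  363   15 3714] [ 0.3256 -0.0547]
s [361.5 151. ] [352 133  19  36 380] [0.8185 0.2352]
s [356.6 194. ] [345 183  25  22 350] [0.7469 0.0276]
s [301.1 255.2] [288 241  29  28 519] [ 0.5688 -0.1741]
s [321.6 329.7] [294 316  59  26 954] [ 0.578  -0.3572]
pred bun px (np.float64(302.83662607802944), np.float64(175.49851337007007))
[159.3  86.4] [152  78  18  19 199] [0.79898176 0.24027728]
[375.5 165.4] [368 146  15  38 330] [ 0.56307125 -0.33204118]
plate [0.5958276  0.00210322 0.012     ]
[0.59741713 0.00109831 0.012     ]
(np.float64(302.58217472527264), np.float64(176.06539092743498))
(array([361.5, 150.7]), array([353, 133,  17,  36, 349], dtype=int32))
(array([302.4, 172.6]), array([292, 167,  22,  15, 163], dtype=int32))
(array([359.1, 191.9]), array([347, 183,  22,  20, 194], dtype=int32))
(array([301.2, 254.9]), array([288, 241,  29,  27, 508], dtype=int32))
(array([321.6, 329.7]), array([294, 316,  59,  26, 947], dtype=int32))
```

```bash
python3 -m crank '[{"gripper":0.43,"dx":0.002,"dy":0,"dz":0.001,"ax":0,"ay":0,"az":0},{"gripper":0.43,"dx":0.002,"dy":0,"dz":0.001,"ax":0,"ay":0,"az":0},{"gripper":0.43,"dx":0.002,"dy":0,"dz":0.001,"ax":0,"ay":0,"az":0},{"gripper":0.43,"dx":0.002,"dy":0,"dz":0.001,"ax":0,"ay":0,"az":0},{"gripper":0.43,"dx":0.002,"dy":0,"dz":0.001,"ax":0,"ay":0,"az":0},{"gripper":0.43,"dx":0.002,"dy":0,"dz":0.001,"ax":0,"ay":0,"az":0}]' 18
python3 bun.py | head -4 && python3 -c "
from rig import ticket
print(ticket.finish_job())"
```

```text
time: 21.9
tcp_pos: [0.4879, 0.0042, 0.1588]
orientation: [-3.141, 0.05, 0.0]
force: [0.2, 0.4, -1.0]
gripper_width: 0.0398
grip_force: 18.0
[0.     0.     0.     0.0012]
[ 0.4879  0.0042  0.1588 -1.823 ]
0.039808008886149965 17.97083705663681 [-0.5335 -0.2459 -1.7144] 22.1
w [253.7  40.3] [ 204    0  101   87 6653] [0.6106 0.0022]
the job is handed in; nothing more can be done
None
```

The job is handed in at about 22 s: the bun is pinched in the tongs and held still about 15 cm above the middle of the plate, with the muffin and roll where they were; the tongs slipped from the gripper on the first try at closing and had to be picked up again, without moving the bun.

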